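# Pack up to the height gauge

## Task

Make a packing support on the planed base board: lay square bars flat on the middle of the board, one directly on top of another if more than one is needed, until the top is level with the red ring of the height gauge that stands next to that board, and then stop. The other gauge, which stands away from the board, is for another job. Leave the bars you do not need on the bench, and do not use the round dowel or the thin stick.

Things in the scene. Friction and masses are not known exactly. Their poses are not given: they have to be found in the camera images.
- base_board: planed square wooden board, 202 x 200 mm and 26 mm thick, lying flat and fixed to the bench; origin at the centre of its underside, z up (its top is 26 mm above the origin). One of the two gauges stands about 145 to 165 mm from its centre, on its +x side (the far side from the robot)
- bar_1: planed square wooden bar, 31 x 31 mm and 165 mm long, loose, one of three alike; origin at the centre of its underside, y along its length, z up. All three start flat on the bench.
- bar_2: planed square wooden bar, 31 x 31 mm and 165 mm long, loose, one of three alike; origin at the centre of its underside, y along its length, z up. All three start flat on the bench.
- bar_3: planed square wooden bar, 31 x 31 mm and 165 mm long, loose, one of three alike; origin at the centre of its underside, y along its length, z up. All three start flat on the bench.
- dowel: bystander: loose round wooden dowel, 33 mm diameter, 165 mm long; origin at its underside as it starts, y along its length
- stick: bystander: loose thin stick end, 22 mm wide, 20 mm high, 110 mm long; origin at the centre of its underside, y along its length
- gauge_a: height gauge, fixed to the bench: round dark steel foot of 56 mm diameter, thin steel post with a red ring (26 mm diameter, 5 mm thick) and a small dark steel knob on top; the shorter one, 77 mm high over all; origin at the centre of its foot's underside. It stands either next to the board or far away to the right, over 0.5 m from the board
- gauge_a_ring (a point): middle of the red ring; its height above the bench is the mark, to which the top of the stack is built (57 mm up)
- gauge_b: height gauge, fixed to the bench: round dark steel foot of 56 mm diameter, thin steel post with a red ring (26 mm diameter, 5 mm thick) and a small dark steel knob on top; the taller one, 108 mm high over all; origin at the centre of its foot's underside. It stands either next to the board or far away to the right, over 0.5 m from the board
- gauge_b_ring (a point): middle of the red ring; its height above the bench is the mark, to which the top of the stack is built (88 mm up)

How it is judged (in metres and radians):
At the end, for the whole second after the job is handed in: Stack top within 10 mm of the near gauge's ring: one bar for the shorter gauge, two for the taller; each stacked bar centred within 40 mm of the board's centre, level within 10 degrees, at rest. Unused bars flat on the bench; dowel and stick over 150 mm from the board's centre (((horizontal distance between gauge_a and base_board below 0.25 m and horizontal distance between bar_1 and base_board below 0.04 m and angle between bar_1's own z axis and vertical below 0.17 rad and linear speed of bar_1 below 0.02 m/s and z of bar_1 in the frame of gauge_a_ring between -0.041 and -0.021 m and height (world z) of each of bar_2, bar_3 below 0.022 m and horizontal distance between each of bar_2, bar_3 and base_board above 0.1 m) or (horizontal distance between gauge_b and base_board below 0.25 m and horizontal distance between each of bar_1, bar_2 and base_board below 0.04 m and angle between each of bar_1, bar_2's own z axis and vertical below 0.17 rad and linear speed of each of bar_1, bar_2 below 0.02 m/s and height (world z) of bar_1 between 0.016 and 0.036 m and z of bar_2 in the frame of gauge_b_ring between -0.041 and -0.021 m and height (world z) of bar_3 below 0.022 m and horizontal distance between bar_3 and base_board above 0.1 m) or (horizontal distance between gauge_b and base_board below 0.25 m and horizontal distance between each of bar_1, bar_3 and base_board below 0.04 m and angle between each of bar_1, bar_3's own z axis and vertical below 0.17 rad and linear speed of each of bar_1, bar_3 below 0.02 m/s and height (world z) of bar_1 between 0.016 and 0.036 m and z of bar_3 in the frame of gauge_b_ring between -0.041 and -0.021 m and height (world z) of bar_2 below 0.022 m and horizontal distance between bar_2 and base_board above 0.1 m) or (horizontal distance between gauge_a and base_board below 0.25 m and horizontal distance between bar_2 and base_board below 0.04 m and angle between bar_2's own z axis and vertical below 0.17 rad and linear speed of bar_2 below 0.02 m/s and z of bar_2 in the frame of gauge_a_ring between -0.041 and -0.021 m and height (world z) of each of bar_1, bar_3 below 0.022 m and horizontal distance between each of bar_1, bar_3 and base_board above 0.1 m) or (horizontal distance between gauge_b and base_board below 0.25 m and horizontal distance between each of bar_2, bar_1 and base_board below 0.04 m and angle between each of bar_2, bar_1's own z axis and vertical below 0.17 rad and linear speed of each of bar_2, bar_1 below 0.02 m/s and height (world z) of bar_2 between 0.016 and 0.036 m and z of bar_1 in the frame of gauge_b_ring between -0.041 and -0.021 m and height (world z) of bar_3 below 0.022 m and horizontal distance between bar_3 and base_board above 0.1 m) or (horizontal distance between gauge_b and base_board below 0.25 m and horizontal distance between each of bar_2, bar_3 and base_board below 0.04 m and angle between each of bar_2, bar_3's own z axis and vertical below 0.17 rad and linear speed of each of bar_2, bar_3 below 0.02 m/s and height (world z) of bar_2 between 0.016 and 0.036 m and z of bar_3 in the frame of gauge_b_ring between -0.041 and -0.021 m and height (world z) of bar_1 below 0.022 m and horizontal distance between bar_1 and base_board above 0.1 m) or (horizontal distance between gauge_a and base_board below 0.25 m and horizontal distance between bar_3 and base_board below 0.04 m and angle between bar_3's own z axis and vertical below 0.17 rad and linear speed of bar_3 below 0.02 m/s and z of bar_3 in the frame of gauge_a_ring between -0.041 and -0.021 m and height (world z) of each of bar_1, bar_2 below 0.022 m and horizontal distance between each of bar_1, bar_2 and base_board above 0.1 m) or (horizontal distance between gauge_b and base_board below 0.25 m and horizontal distance between each of bar_3, bar_1 and base_board below 0.04 m and angle between each of bar_3, bar_1's own z axis and vertical below 0.17 rad and linear speed of each of bar_3, bar_1 below 0.02 m/s and height (world z) of bar_3 between 0.016 and 0.036 m and z of bar_1 in the frame of gauge_b_ring between -0.041 and -0.021 m and height (world z) of bar_2 below 0.022 m and horizontal distance between bar_2 and base_board above 0.1 m) or (horizontal distance between gauge_b and base_board below 0.25 m and horizontal distance between each of bar_3, bar_2 and base_board below 0.04 m and angle between each of bar_3, bar_2's own z axis and vertical below 0.17 rad and linear speed of each of bar_3, bar_2 below 0.02 m/s and height (world z) of bar_3 between 0.016 and 0.036 m and z of bar_2 in the frame of gauge_b_ring between -0.041 and -0.021 m and height (world z) of bar_1 below 0.022 m and horizontal distance between bar_1 and base_board above 0.1 m)) and horizontal distance between each of dowel, stick and base_board above 0.15 m); the robot touches nothing.
It also fails if it takes over 61 s, if anything falls off the work surface, if the arm or the gripper's body presses on something with over 40 N, if the wrist force passes 120 N, or if a joint passes its speed limit or range.

## Robot

A 7-joint arm with a two-finger parallel gripper is mounted at the origin on the work surface; the furniture and walls round the work are solid. World frame = base frame: x ahead of the robot, y to its left, z up, the work surface at z = 0. Lengths are in mm, angles in rad, forces in N, time in s.
With the tool pointing down it reaches from about 425 to 825 mm from the base axis. Payload 3.6 kg.
Tool frame: the origin (TCP) lies midway between the tips of the shut fingers; the grasp point (between the pads) lies 19 mm behind it; z points along the fingers, y is the direction in which the jaws open and shut (so a half turn about z gives the same grasp; the last joint's range is limited). The gripper opens to 85 mm and grips with 20 to 120 N. Pads are 22 mm wide; open, the fingers measure 114 mm over their backs; the gripper's body (76 mm by 85 mm) begins 54 mm behind the grasp point. The pads swing forward as they close: fully open they stand 13 mm farther back than shut.
Start: joints at [-1.228, 0.615, -0.013, 1.423, 0.008, 1.103, -0.04], TCP at [234.893, 606.041, 203.797] pointing down, gripper open.
Joint ranges: [-3.12, 3.12], [-0.3, 2.06], [-1.34, 1.32], [0.26, 2.42], [-1.36, 4.5], [0.01, 1.98], [-2.84, 2.84]. Speed limits (rad/s): [2.79, 2.79, 3.14, 3.14, 3.14, 3.14, 3.14].

## Interface

Orientations are given as a unit quaternion [x, y, z, w].
In Python, from workcell import bot gives the robot as it stands. The module is installed in compiled form; this text tells all that it offers.
- The arm moves only by the tool arm_command, never from a script. Its argument "rows" is one flat list of numbers, 6 for each row, row after row: the shift along the tool's x, y, z in m, then the turn, a rotation vector about the tool's x, y, z in rad. In form: [x, y, z, rx, ry, rz, x, y, z, rx, ry, rz, ...]. A call has 1 to 12 rows; each row is the pose to reach, as a shift and turn from the pose measured when the call began, along the tool's axes at that moment; what a row does not reach only later rows make up. A row lasts 1/12 s, in which the tool goes at most 41.7 mm and 7.16 degrees, less where a joint would pass 70% of its speed; a pose out of reach is approached as far as the arm can. A call with a gripper value outside its range is refused whole. "jaw" is the finger opening in m, from 0 to 0.0854, set as the call begins (left out, the last holds). The fingers move at their own pace and stop on an object; "grip_force" is the grip in N (left out, the last holds). Time passes only in rows, so rows that repeat a pose let the fingers close. It gives the time, the measured TCP pose, the force and the opening at its end, in the units of the state.
- bot.state(): the state, without advancing time (a new reading comes with each control period).
- bot.capture(name): name is "scene" or "top" or "wrist"; returns the picture (480x640x3 uint8, blue, green, red); there is no depth.
- bot.camera_params(name): a dict with "camera_matrix" (3x3 intrinsics, pixels), "cam_to_world" (4x4, takes a point from camera to world coordinates). Camera axes: x right, y up, looking along -z (the intrinsics and any distortion apply to the point x, -y, -z); pixel columns grow to the right and rows downward; lengths in mm; the calibration is good to about 2 mm. The wrist camera is an equidistant fisheye: a pixel r from the principal point sees the ray r / f radians off the axis. A picture is of the moment at which its call begins: read the wrist's pose just before it. camera_params takes no time and is no camera call; for the wrist camera it gives the pose at the moment of the call.
- bot.job_done(): hands the job in, once; it reports no verdict.
The state is a dict: "time": time; "qpos": joint angles; "dq": joint speeds; "joint_torque": joint torques, N m; "eef_pos": TCP position; "orientation": TCP orientation; "force": force on the tool from outside, world axes, zero at the start; "torque": the same for the moment, N m; "gripper_width": finger opening in mm.
Only numpy, scipy, OpenCV 4.12 (cv2) and the standard library are available. Lean on these libraries where they do the work, as an engineer would, in place of code of your own. Each camera call takes 0.05 s, during which the arm holds its last target. There are 200 camera calls.

## Working session

There is one attempt and no reset: what is moved stays moved. The work goes in short steps, Python scripts to look and compute and a tool call to move; the robot and the scene stay as the last step left them, time stands still between calls to the robot, and variables do not carry over. Pictures are saved under pics/ and viewed, about 8 in all and at most 12, crops included, and the job is handed in when it is done.

Besides the shell and the picture viewer there is one more tool, called after "Call:" as name(argument=value, ...), one argument or row to a line, values as JSON. arm_command: Moves the arm, as the interface text tells. Its arguments: {"type":"object","properties":{"rows":{"type":"array","items":{"type":"number"}},"jaw":{"type":"number"},"grip_force":{"type":"number"}},"required":["rows"]}

```bash
mkdir -p pics
python3 - <<'E'
from workcell import bot
import cv2,numpy as np
s=bot.state();print(s)
for n in("scene","top"):
    cv2.imwrite(f"pics/{n}0.png",bot.capture(n))
    p=bot.camera_params(n);print(n,{k:np.round(v,4).tolist() if not isinstance(v,str) else v for k,v in p.items()})
E
```

```text
{'time': 0.0, 'qpos': array([-1.22752849,  0.61592728, -0.01262592,  1.42492889,  0.00811073,
        1.10339174, -0.04036814]), 'dq': array([ 0.00120777, -0.00051233,  0.00019045, -0.0020686 ,  0.00036919,
        0.00062464,  0.00144148]), 'joint_torque': array([ 3.08434583e-04, -4.69215775e+01,  2.59094182e-01, -1.71042162e+01,
        9.92185611e-03,  9.45578562e-03, -1.41148575e-05]), 'eef_pos': array([234.59362851, 605.28034447, 202.6230475 ]), 'orientation': array([ 1.83777595e-01,  9.82966988e-01, -1.28398945e-03, -2.18535237e-04]), 'force': array([ 0.36760198, -0.38798801,  0.1471264 ]), 'torque': array([-0.03739955, -0.0363084 ,  0.02684314]), 'gripper_width': 85.21085730422747}
scene {'camera_matrix': [[578.6439, 0.0, 317.0315], [0.0, 578.6439, 250.8211], [0.0, 0.0, 1.0]], 'cam_to_world': [[0.7053, 0.4136, -0.5757, -168.1543], [-0.7088, 0.423, -0.5645, -792.966], [0.01, 0.8063, 0.5915, 800.3132], [0.0, 0.0, 0.0, 1.0]]}
top {'camera_matrix': [[477.8309, 0.0, 324.7005], [0.0, 477.8309, 234.7042], [0.0, 0.0, 1.0]], 'cam_to_world': [[0.0088, 0.9909, -0.1342, 363.6539], [-1.0, 0.0091, 0.0016, -100.2579], [0.0028, 0.1342, 0.991, 1290.228], [0.0, 0.0, 0.0, 1.0]]}
```

View pics/top0.png

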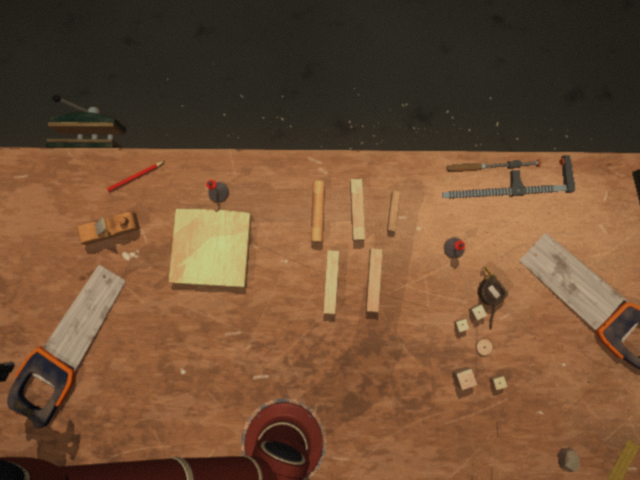

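View pics/scene0.png

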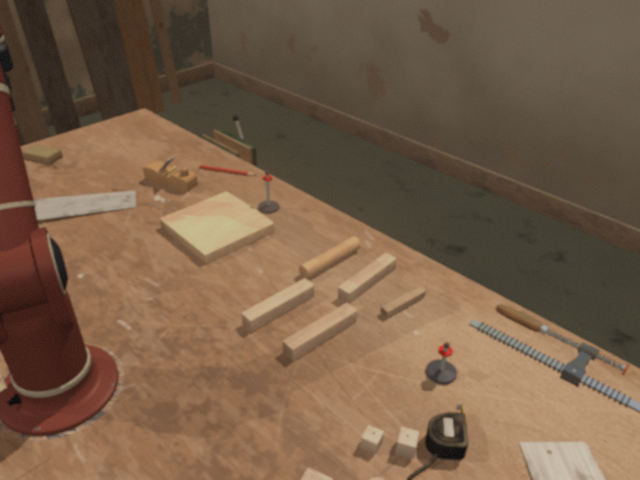

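```bash
cat > h.py <<'E'
from workcell import bot
import cv2,numpy as np
def ray(n,uv):
    p=bot.camera_params(n);K=p["camera_matrix"];T=p["cam_to_world"]
    x=(uv[0]-K[0][2])/K[0][0];y=(uv[1]-K[1][2])/K[1][1]
    return T[:3,3],T[:3,:3]@np.array([x,-y,-1.])
def at(n,uv,z):
    o,d=ray(n,uv);return (o+d*(z-o[2])/d[2])[:2]
def proj(n,P):
    p=bot.camera_params(n);K=p["camera_matrix"];T=p["cam_to_world"]
    c=T[:3,:3].T@(np.asarray(P,float)-T[:3,3]);return np.array([K[0][0]*c[0]/-c[2]+K[0][2],K[1][1]*-c[1]/-c[2]+K[1][2]])
E
python3 - <<'E'
from h import *
im=cv2.imread("pics/top0.png")
a=cv2.resize(im[165:325,295:405],None,fx=5,fy=5,interpolation=cv2.INTER_CUBIC)[:,:]
b=cv2.resize(im[165:300,160:260],None,fx=5,fy=5,interpolation=cv2.INTER_CUBIC)
a=cv2.resize(im[170:325,300:405],None,fx=3.8,fy=3.8,interpolation=cv2.INTER_CUBIC)
b=cv2.resize(im[170:325,162:267],None,fx=3.8,fy=3.8,interpolation=cv2.INTER_CUBIC)
c=np.hstack([b,a]);print(c.shape,a.shape)
cv2.imwrite("pics/crop0.png",c)
for n,f,r in(("near",(268,207),(267,178)),("far",(441,372),(446,351))):
    g=at("scene",f,3)
    print(n,g,[proj("scene",[*g,z])for z in(57,88)])
E
```

```text
(589, 798, 3) (589, 399, 3)
near [653.12846313 192.47386487] [array([267.1468383 , 188.89514266]), array([266.64008337, 178.14134805])]
far [ 505.08187053 -452.12473781] [array([445.19017901, 351.08896579]), array([447.71643087, 338.48173851])]
```

View pics/crop0.png

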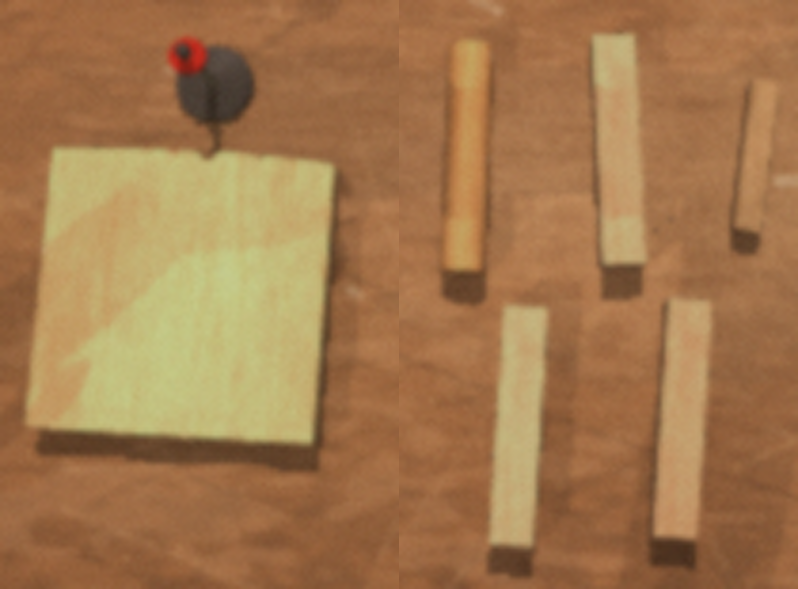

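Run:
```python
from h import *
Q={"board":([(52,149),(335,163),(314,444),(27,426)],162,0,26),
"A":([(505,307),(548,308),(531,547),(490,546)],300,399,31),
"B":([(668,299),(711,301),(696,540),(653,538)],300,399,31),
"C":([(592,35),(634,35),(645,263),(602,265)],300,399,31),
"dowel":([(453,40),(490,40),(482,270),(444,270)],300,399,20),
"gauge":([(190,57)]*4,162,0,88)}
for k,(c,o,s,z) in Q.items():
    w=np.array([at("top",((u-s+.5)/3.8-.5+o,(v+.5)/3.8-.5+170),z) for u,v in c])
    ax=(w[0]+w[1]-w[2]-w[3])/2
    print(k,w.mean(0).round(1),"yaw of long axis from x",np.arctan2(ax[1],ax[0]).round(3),"L",np.linalg.norm(ax).round(1),"W",np.linalg.norm((w[0]+w[3]-w[1]-w[2])/2).round(1))
from scipy.spatial.transform import Rotation as R
s=bot.state();print(R.from_quat(s["orientation"]).as_matrix().round(3))
```

```text
board [499.  203.5] yaw of long axis from x -0.041 L 196.5 W 199.9
A [ 409.8 -120.2] yaw of long axis from x -0.06 L 164.8 W 29.0
B [ 416.  -233.2] yaw of long axis from x -0.068 L 165.1 W 29.7
C [ 605.2 -189.1] yaw of long axis from x 0.045 L 164.3 W 30.0
dowel [602.4 -82.6] yaw of long axis from x -0.026 L 166.2 W 26.7
gauge [653.8 189.9] yaw of long axis from x 0.0 L 0.0 W 0.0
[[-0.932  0.361 -0.001]
 [ 0.361  0.932 -0.002]
 [-0.    -0.002 -1.   ]]
```

```bash
cat >> h.py <<'E'
from scipy.spatial.transform import Rotation as R
def plan(*wps):
    """wps: (x,y,z mm, bar yaw, rows); prints rows, smooth per leg"""
    s=bot.state();p0=s["eef_pos"];R0=R.from_quat(s["orientation"])
    print("t",round(s["time"],2),"pos",p0.round(1),"w",round(s["gripper_width"],1),"F",s["force"].round(1),"q",s["qpos"].round(2))
    out=[];pp=p0;rp=np.zeros(3)
    for x,y,z,yaw,n in wps:
        c,k=np.cos(yaw),np.sin(yaw)
        M=R.from_matrix(np.array([[-c,-k,0],[-k,c,0],[0,0,-1]],float))
        rv=(R0.inv()*M).as_rotvec();t=np.array([x,y,z],float)
        for i in range(1,n+1):
            f=i/n
            if np.linalg.norm(t-pp)<250: f=f*f*(3-2*f)
            q=pp+(t-pp)*f; out+=list((R0.inv().apply(q-p0)/1000).round(3))+list((rp+(rv-rp)*f).round(3))
        pp,rp=t,rv
    print([float(v)+0 for v in out],len(out)//6)
E
python3 -c "
from h import *
plan((580,180,220,-.068,12))"
```

```text
t 0.1 pos [234.7 605.3 202.7] w 85.7 F [ 0.1  0.1 -0.3] q [-1.23  0.62 -0.01  1.42  0.01  1.1  -0.04]
[-0.04, -0.023, -0.001, 0.0, 0.0, -0.025, -0.079, -0.045, -0.003, 0.0, 0.0, -0.05, -0.119, -0.068, -0.004, -0.001, 0.0, -0.075, -0.159, -0.091, -0.006, -0.001, 0.0, -0.101, -0.198, -0.113, -0.007, -0.001, 0.0, -0.126, -0.238, -0.136, -0.008, -0.001, 0.0, -0.151, -0.277, -0.159, -0.01, -0.001, 0.0, -0.176, -0.317, -0.181, -0.011, -0.002, 0.0, -0.201, -0.357, -0.204, -0.012, -0.002, 0.0, -0.226, -0.396, -0.227, -0.014, -0.002, 0.0, -0.251, -0.436, -0.249, -0.015, -0.002, 0.0, -0.277, -0.476, -0.272, -0.017, -0.002, 0.0, -0.302] 12
```

Call:
arm_command(
  rows=[-0.04, -0.023, -0.001, 0, 0, -0.025, -0.079, -0.045, -0.003, 0, 0, -0.05, -0.119, -0.068, -0.004, 0, 0, -0.075, -0.159, -0.091, -0.006, 0, 0, -0.1, -0.198, -0.113, -0.007, 0, 0, -0.126, -0.238, -0.136, -0.008, 0, 0, -0.15, -0.277, -0.159, -0.01, 0, 0, -0.176, -0.317, -0.181, -0.011, 0, 0, -0.2, -0.357, -0.204, -0.012, 0, 0, -0.226, -0.396, -0.227, -0.014, 0, 0, -0.25, -0.436, -0.249, -0.015, 0, 0, -0.277, -0.476, -0.272, -0.017, 0, 0, -0.302],
  jaw=0.07,
)

```text
time: 1.1
eef_pos: [550.0, 215.7, 218.3]
orientation: [0.033, 0.999, -0.001, -0.001]
force: [0.3, -0.3, 0.1]
gripper_width: 70.0
```

```bash
python3 -c "
from h import *
plan((416,-233,150,-.068,12))"
```

```text
t 1.1 pos [550.  215.7 218.3] w 70.0 F [ 0.3 -0.3  0.1] q [-0.38  0.51 -0.05  1.58  0.03  1.06  1.06]
[0.009, -0.038, 0.006, 0.0, 0.0, 0.0, 0.017, -0.076, 0.012, 0.0, 0.0, 0.0, 0.026, -0.114, 0.017, -0.001, 0.0, 0.0, 0.035, -0.152, 0.023, -0.001, -0.001, 0.001, 0.043, -0.19, 0.029, -0.001, -0.001, 0.001, 0.052, -0.228, 0.035, -0.001, -0.001, 0.001, 0.061, -0.266, 0.041, -0.002, -0.001, 0.001, 0.069, -0.304, 0.046, -0.002, -0.001, 0.001, 0.078, -0.342, 0.052, -0.002, -0.001, 0.001, 0.087, -0.38, 0.058, -0.002, -0.001, 0.001, 0.095, -0.418, 0.064, -0.002, -0.001, 0.001, 0.104, -0.456, 0.07, -0.003, -0.002, 0.002] 12
```

Call:
arm_command(
  rows=[0.009, -0.038, 0.006, 0, 0, 0, 0.017, -0.076, 0.012, 0, 0, 0, 0.026, -0.114, 0.017, 0, 0, 0, 0.035, -0.152, 0.023, 0, 0, 0, 0.043, -0.19, 0.029, 0, 0, 0, 0.052, -0.228, 0.035, 0, 0, 0, 0.061, -0.266, 0.041, 0, 0, 0, 0.069, -0.304, 0.046, 0, 0, 0, 0.078, -0.342, 0.052, 0, 0, 0, 0.087, -0.38, 0.058, 0, 0, 0, 0.095, -0.418, 0.064, 0, 0, 0, 0.104, -0.456, 0.07, -0.003, -0.002, 0.002],
)

```text
time: 2.1
eef_pos: [415.1, -233.9, 149.3]
orientation: [0.034, 0.999, 0.0, 0.0]
force: [1.3, 0.2, -0.3]
gripper_width: 69.7
```

```bash
python3 -c "
from h import *
plan((418,-233,60,-.068,7),(418,-233,5,-.068,5))"
```

```text
t 2.1 pos [ 415.1 -233.9  149.3] w 69.7 F [ 1.3  0.2 -0.3] q [ 0.46  0.42  0.01  1.98 -0.    0.74  1.98]
[0.0, 0.0, 0.005, 0.0, 0.0, 0.0, -0.001, 0.0, 0.018, 0.0, 0.0, 0.0, -0.001, 0.0, 0.035, 0.0, 0.0, 0.0, -0.002, 0.001, 0.054, 0.0, 0.0, 0.0, -0.002, 0.001, 0.072, 0.0, 0.0, 0.0, -0.003, 0.001, 0.084, 0.001, 0.0, 0.0, -0.003, 0.001, 0.089, 0.001, 0.0, 0.0, -0.003, 0.001, 0.095, 0.001, 0.0, 0.0, -0.003, 0.001, 0.109, 0.001, 0.0, 0.0, -0.003, 0.001, 0.125, 0.001, 0.0, 0.0, -0.003, 0.001, 0.139, 0.001, 0.0, 0.0, -0.003, 0.001, 0.144, 0.001, 0.0, 0.0] 12
```

Call:
arm_command(
  rows=[0, 0, 0.005, 0, 0, 0, -0.001, 0, 0.018, 0, 0, 0, -0.001, 0, 0.035, 0, 0, 0, -0.002, 0.001, 0.054, 0, 0, 0, -0.002, 0.001, 0.072, 0, 0, 0, -0.003, 0.001, 0.084, 0, 0, 0, -0.003, 0.001, 0.089, 0, 0, 0, -0.003, 0.001, 0.095, 0, 0, 0, -0.003, 0.001, 0.109, 0, 0, 0, -0.003, 0.001, 0.125, 0, 0, 0, -0.003, 0.001, 0.139, 0, 0, 0, -0.003, 0.001, 0.144, 0, 0, 0],
)

```text
time: 3.1
eef_pos: [417.8, -232.7, 4.2]
orientation: [0.034, 0.999, 0.001, -0.001]
force: [0.2, 0.0, 0.5]
gripper_width: 70.3
```

Call:
arm_command(
  rows=[0, 0, 0, 0, 0, 0, 0, 0, 0, 0, 0, 0, 0, 0, 0, 0, 0, 0, 0, 0, 0, 0, 0, 0, 0, 0, 0, 0, 0, 0, 0, 0, 0, 0, 0, 0, 0, 0, 0, 0, 0, 0, 0, 0, 0, 0, 0, 0],
  jaw=0.0,
  grip_force=50,
)

```text
time: 3.77
eef_pos: [417.9, -232.8, 4.4]
orientation: [0.034, 0.999, 0.001, -0.0]
force: [-0.7, 0.0, -0.8]
gripper_width: -0.2
```

```bash
python3 -c "
from h import *
plan((418,-233,40,-.068,5),(450,-210,130,-.068,6))"
```

```text
t 3.77 pos [ 417.9 -232.8    4.4] w -0.2 F [-0.7  0.  -0.8] q [ 0.46  0.68  0.    2.1  -0.    0.37  1.97]
[0.0, 0.0, -0.004, 0.0, 0.0, 0.0, 0.0, 0.0, -0.013, 0.0, 0.0, 0.0, 0.0, 0.0, -0.023, 0.001, 0.0, 0.0, 0.0, 0.0, -0.032, 0.001, -0.001, 0.0, 0.0, 0.0, -0.036, 0.001, -0.001, 0.0, -0.002, 0.002, -0.042, 0.001, -0.001, 0.0, -0.008, 0.006, -0.059, 0.001, -0.001, 0.0, -0.015, 0.012, -0.081, 0.001, -0.001, 0.0, -0.023, 0.018, -0.102, 0.001, -0.001, 0.0, -0.028, 0.023, -0.119, 0.001, -0.001, 0.0, -0.03, 0.025, -0.126, 0.001, -0.001, 0.0] 11
```

Run:
```python
from h import *
t=bot.capture("top");s=bot.capture("scene");w=bot.capture("wrist")
cv2.imwrite("pics/w1.png",w)
a=cv2.resize(t[150:390,220:460],(400,400));b=cv2.resize(s[200:440,160:400],(400,400))
cv2.imwrite("pics/c1.png",np.vstack([np.hstack([a,b])]))
```

```text
(no output)
```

View pics/c1.png

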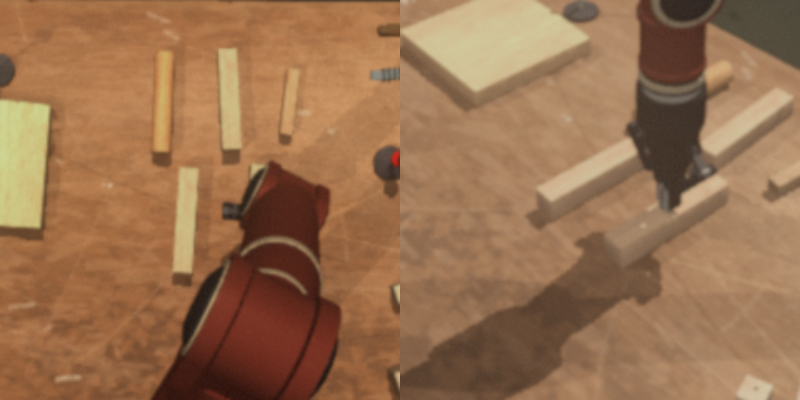

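View pics/w1.png

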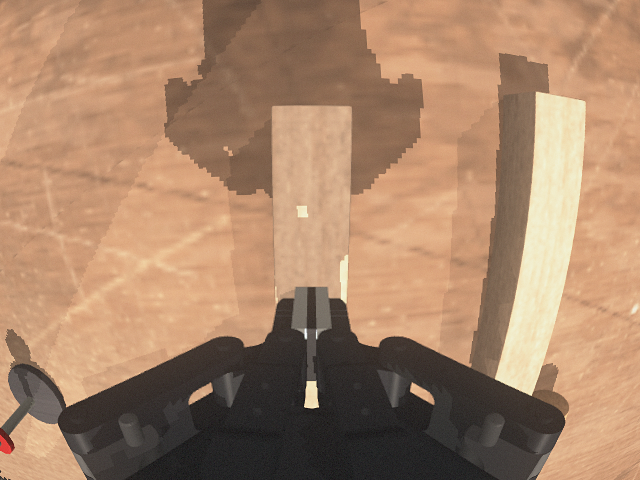

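Run:
```python
from h import *
for z in(0,5,15,31,40): print(z,proj("scene",[418,-233,z]),proj("top",[418,-233,z]))
T=bot.camera_params("wrist");print(T["cam_to_world"].round(3),T["camera_matrix"])
s=bot.state();print(s["joint_torque"].round(2),s["torque"])
im=cv2.imread("pics/scene0.png");
print("crop")
```

```text
0 [321.41066999 336.04339302] [372.83692191 279.45415184]
5 [321.44797392 334.19229805] [373.02837765 279.37704153]
15 [321.52317381 330.46072994] [373.41576655 279.22101759]
31 [321.64516271 324.40739797] [374.04831008 278.96625568]
40 [321.71470115 320.95676208] [374.41118777 278.82010382]
[[ 6.80000e-02 -9.56000e-01 -2.84000e-01  3.45730e+02]
 [ 9.98000e-01  6.50000e-02  1.70000e-02 -2.28170e+02]
 [ 2.00000e-03 -2.85000e-01  9.59000e-01  1.72919e+02]
 [ 0.00000e+00  0.00000e+00  0.00000e+00  1.00000e+00]] [[371.64829954   0.         311.02995504]
 [  0.         371.64829954 238.40926094]
 [  0.           0.           1.        ]]
[ 0.000e+00 -3.922e+01  4.400e-01 -6.910e+00  0.000e+00  1.000e-02
 -0.000e+00] [-0.03108128 -0.01139889  0.02314023]
crop
```

```bash
cat >> h.py <<'E'
def wat(uv,z,p=None):
    p=p or bot.camera_params("wrist");K=p["camera_matrix"];T=p["cam_to_world"]
    d=np.array([uv[0]-K[0][2],uv[1]-K[1][2]]);r=np.hypot(*d);th=r/K[0][0]
    v=np.array([d[0]/r*np.sin(th),-d[1]/r*np.sin(th),-np.cos(th)]);v=T[:3,:3]@v
    return (T[:3,3]+v*(z-T[2,3])/v[2])[:2]
def wproj(P,p=None):
    p=p or bot.camera_params("wrist");K=p["camera_matrix"];T=p["cam_to_world"]
    c=T[:3,:3].T@(np.asarray(P,float)-T[:3,3]);th=np.arctan2(np.hypot(c[0],c[1]),-c[2]);u=np.array([c[0],-c[1]])/np.hypot(c[0],c[1])
    return u*th*K[0][0]+[K[0][2],K[1][2]]
E
python3 - <<'E'
from h import *
for z in(4.4,20,31,40): print(z,wproj([418,-233,z]))
for z in(31,0,-5):
    a,b=wat((272,106),z),wat((351,106),z);print(z,a,b,np.linalg.norm(a-b))
a,b=wat((535,93),31),wat((586,101),31);print("A",a,b,np.linalg.norm(a-b))
E
```

```text
4.4 [310.38528962 282.04095673]
20 [310.40877784 295.57419056]
31 [310.4283126  306.55889932]
40 [310.44654807 316.60492806]
31 [ 334.9735104  -241.82173547] [ 336.96890606 -212.18027923] 29.708543078883547
0 [ 332.62391248 -244.80364828] [ 335.05517005 -208.68749515] 36.19789400710181
-5 [ 332.24494507 -245.28460196] [ 334.74650295 -208.12414288] 37.24456351165314
A [ 329.91154378 -131.27718636] [ 330.82568486 -100.47680346] 30.81394555135696
```

Run:
```python
from h import *
for x in(407,418,429):
  for z in(4.4,15,25,31,36): print(x,z,wproj([x,-233,z]))
s=cv2.imread("pics/c1.png")
im=bot.capture("scene");im=im[280:380,260:380];w=cv2.imread("pics/w1.png")[250:420,220:400]
cv2.imwrite("pics/c2.png",np.hstack([cv2.resize(im,(480,400)),cv2.resize(w,(320,400))]))
```

```text
407 4.4 [308.82965997 261.14010121]
407 15 [308.75299149 269.10568828]
407 25 [308.67265336 277.52111128]
407 31 [308.62020961 283.05334975]
407 36 [308.57381308 287.9737259 ]
418 4.4 [310.38528962 282.04095673]
418 15 [310.40075993 290.99563566]
418 25 [310.41731497 300.40397362]
418 31 [310.4283126  306.55889932]
418 36 [310.43816811 312.0125775 ]
429 4.4 [311.87691757 301.97825072]
429 15 [311.97399398 311.76382589]
429 25 [312.07529333 321.98589776]
429 31 [312.14117005 328.63945377]
429 36 [312.19927743 334.51223397]
```

View pics/c2.png

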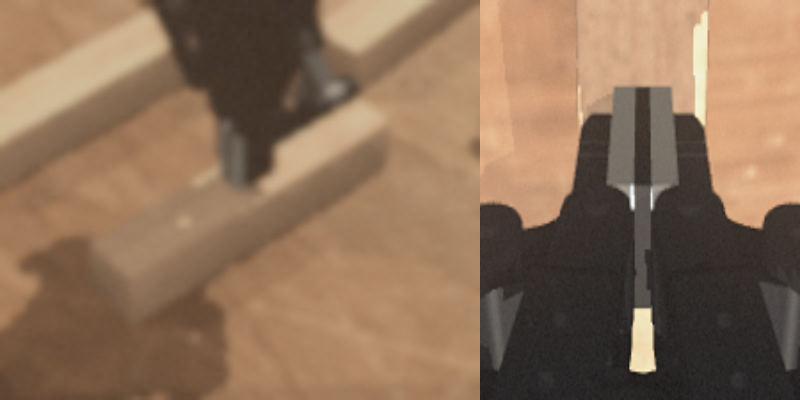

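Call:
arm_command(
  rows=[0, 0, -0.01, 0, 0, 0, 0, 0, -0.03, 0, 0, 0, 0, 0, -0.05, 0, 0, 0, 0, 0, -0.06, 0, 0, 0, 0, 0, -0.06, 0, 0, 0],
)

```text
time: 4.38
eef_pos: [419.5, -233.7, 66.8]
orientation: [0.034, 0.999, -0.001, 0.002]
force: [-0.2, 0.3, -0.0]
gripper_width: -0.2
```

Run:
```python
from h import *
st=bot.state();print(st["eef_pos"],st["gripper_width"],st["force"])
im=bot.capture("scene");w=bot.capture("wrist")
p=st["eef_pos"]
for dz in(0,15,30):
  print(dz,[ (proj("scene",p+[dx,0,dz]).round(1),wproj(p+[dx,0,dz]).round(1)) for dx in(-11,11)])
im=im[260:380,260:404];w=w[230:430,220:380]
cv2.imwrite("pics/c3.png",np.hstack([cv2.resize(im,(480,400)),cv2.resize(w,(320,400))]))
```

```text
[ 419.4881147  -233.69652741   66.83284952] -0.18481148793725055 [-0.18368725  0.28913038 -0.03956928]
0 [(array([318.6, 313.1]), array([307.8, 265.2])), (array([326.8, 307.5]), array([310.9, 306.1]))]
15 [(array([318.7, 307. ]), array([307.6, 277.2])), (array([327. , 301.5]), array([311. , 320.7]))]
30 [(array([318.8, 300.9]), array([307.4, 291.5])), (array([327.1, 295.5]), array([311.1, 337.7]))]
```

View pics/c3.png

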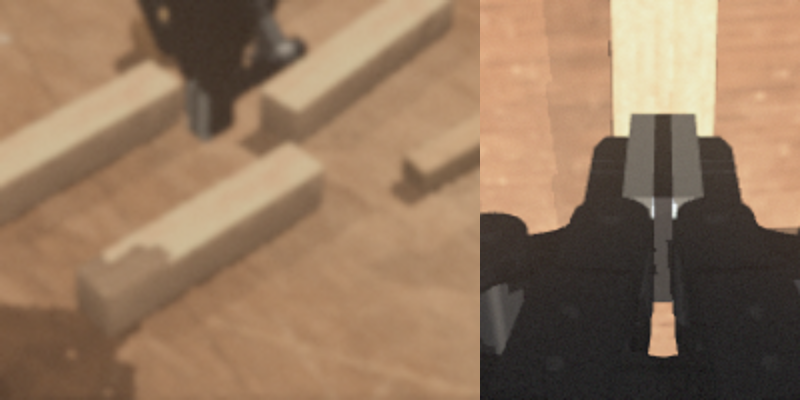

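Call:
arm_command(
  rows=[0, 0, 0, 0, 0, 0, 0, 0, 0, 0, 0, 0, 0, 0, 0, 0, 0, 0, 0, 0, 0, 0, 0, 0, 0, 0, 0, 0, 0, 0],
  jaw=0.07,
)

```text
time: 4.9
eef_pos: [417.7, -232.7, 64.2]
orientation: [0.034, 0.999, 0.001, -0.001]
force: [-0.1, 0.9, -0.0]
gripper_width: 60.6
```

```bash
python3 -c "
from h import *
plan((418,-233,-12,-.068,8))"
```

```text
t 4.9 pos [ 417.7 -232.7   64.2] w 60.6 F [-0.1  0.9 -0. ] q [ 0.46  0.56  0.    2.06 -0.    0.52  1.97]
[0.0, 0.0, 0.003, 0.0, 0.0, 0.0, 0.0, 0.0, 0.012, 0.0, 0.0, 0.0, 0.0, 0.0, 0.024, 0.0, 0.0, 0.0, 0.0, 0.0, 0.038, 0.001, -0.001, 0.0, 0.0, 0.0, 0.052, 0.001, -0.001, 0.0, 0.0, 0.0, 0.064, 0.001, -0.001, 0.0, 0.0, 0.0, 0.073, 0.001, -0.001, 0.0, 0.0, 0.0, 0.076, 0.001, -0.001, 0.0] 8
```

Call:
arm_command(
  rows=[0, 0, 0.003, 0, 0, 0, 0, 0, 0.012, 0, 0, 0, 0, 0, 0.024, 0, 0, 0, 0, 0, 0.038, 0, 0, 0, 0, 0, 0.052, 0, 0, 0, 0, 0, 0.064, 0, 0, 0, 0, 0, 0.073, 0, 0, 0, 0, 0, 0.076, 0, 0, 0, 0, 0, 0.076, 0, 0, 0],
)

```text
time: 5.65
eef_pos: [417.0, -232.3, -12.7]
orientation: [0.034, 0.999, 0.001, -0.001]
force: [0.5, -0.0, -0.8]
gripper_width: 70.1
```

Call:
arm_command(
  rows=[0, 0, 0.003, 0, 0, 0, 0, 0, 0.006, 0, 0, 0, 0, 0, 0.009, 0, 0, 0, 0, 0, 0.011, 0, 0, 0, 0, 0, 0.011, 0, 0, 0],
)

```text
time: 6.07
eef_pos: [416.9, -232.2, -23.9]
orientation: [0.034, 0.999, 0.001, -0.002]
force: [0.3, -0.4, 0.1]
gripper_width: 69.8
```

Call:
arm_command(
  rows=[0, 0, 0, 0, 0, 0, 0, 0, 0, 0, 0, 0, 0, 0, 0, 0, 0, 0, 0, 0, 0, 0, 0, 0, 0, 0, 0, 0, 0, 0, 0, 0, 0, 0, 0, 0, 0, 0, 0, 0, 0, 0, 0, 0, 0, 0, 0, 0],
  jaw=0.0,
  grip_force=50,
)

```text
time: 6.73
eef_pos: [417.1, -232.4, -23.6]
orientation: [0.034, 0.999, 0.001, -0.001]
force: [-0.5, -0.7, 5.2]
gripper_width: 30.2
```

```bash
python3 -c "
from h import *
plan((418,-233,80,-.068,12))"
```

```text
t 6.73 pos [ 417.1 -232.4  -23.6] w 30.2 F [-0.5 -0.7  5.2] q [ 0.46  0.73  0.    2.11 -0.    0.31  1.97]
[0.0, 0.0, -0.002, 0.0, 0.0, 0.0, 0.0, 0.0, -0.008, 0.0, 0.0, 0.0, 0.0, 0.0, -0.016, 0.0, 0.0, 0.0, 0.0, 0.0, -0.027, 0.0, -0.001, 0.0, 0.0, 0.0, -0.039, 0.001, -0.001, 0.0, 0.0, 0.0, -0.052, 0.001, -0.001, 0.0, 0.0, 0.0, -0.065, 0.001, -0.002, 0.0, 0.0, 0.0, -0.077, 0.001, -0.002, 0.0, -0.001, 0.0, -0.087, 0.002, -0.002, 0.0, -0.001, 0.0, -0.096, 0.002, -0.002, 0.0, -0.001, 0.0, -0.102, 0.002, -0.003, 0.0, -0.001, 0.0, -0.104, 0.002, -0.003, 0.0] 12
```

Call:
arm_command(
  rows=[0, 0, -0.002, 0, 0, 0, 0, 0, -0.008, 0, 0, 0, 0, 0, -0.016, 0, 0, 0, 0, 0, -0.027, 0, 0, 0, 0, 0, -0.039, 0, 0, 0, 0, 0, -0.052, 0, 0, 0, 0, 0, -0.065, 0, 0, 0, 0, 0, -0.077, 0, 0, 0, -0.001, 0, -0.087, 0, 0, 0, -0.001, 0, -0.096, 0, 0, 0, -0.001, 0, -0.102, 0, 0, 0, -0.001, 0, -0.104, 0, 0, 0],
)

```text
time: 7.73
eef_pos: [418.7, -232.9, 81.5]
orientation: [0.034, 0.999, 0.001, -0.0]
force: [0.1, 0.0, -1.0]
gripper_width: 30.2
```

```bash
python3 -c "
from h import *
plan((470,-10,90,-.055,12))"
```

```text
t 7.73 pos [ 418.7 -232.9   81.5] w 30.2 F [ 0.1  0.  -1. ] q [ 0.46  0.53  0.    2.04 -0.    0.57  1.97]
[-0.001, 0.004, 0.0, 0.0, 0.0, 0.0, -0.003, 0.017, -0.001, 0.0, 0.0, -0.001, -0.006, 0.035, -0.001, 0.0, 0.0, -0.002, -0.009, 0.059, -0.002, 0.0, 0.0, -0.003, -0.014, 0.085, -0.003, 0.0, 0.0, -0.005, -0.018, 0.113, -0.004, 0.001, 0.0, -0.006, -0.022, 0.141, -0.005, 0.001, -0.001, -0.008, -0.027, 0.167, -0.006, 0.001, -0.001, -0.009, -0.03, 0.191, -0.007, 0.001, -0.001, -0.011, -0.033, 0.209, -0.008, 0.001, -0.001, -0.012, -0.035, 0.221, -0.008, 0.001, -0.001, -0.012, -0.036, 0.226, -0.008, 0.001, -0.001, -0.013] 12
```

Call:
arm_command(
  rows=[-0.001, 0.004, 0, 0, 0, 0, -0.003, 0.017, -0.001, 0, 0, 0, -0.006, 0.035, -0.001, 0, 0, -0.002, -0.009, 0.059, -0.002, 0, 0, -0.003, -0.014, 0.085, -0.003, 0, 0, -0.005, -0.018, 0.113, -0.004, 0, 0, -0.006, -0.022, 0.141, -0.005, 0, 0, -0.008, -0.027, 0.167, -0.006, 0, 0, -0.009, -0.03, 0.191, -0.007, 0, 0, -0.011, -0.033, 0.209, -0.008, 0, 0, -0.012, -0.035, 0.221, -0.008, 0, 0, -0.012, -0.036, 0.226, -0.008, 0, 0, -0.013],
)

```text
time: 8.73
eef_pos: [469.9, -6.7, 89.2]
orientation: [0.025, 1.0, 0.001, -0.001]
force: [1.0, -1.2, -1.3]
gripper_width: 30.2
```

```bash
python3 -c "
from h import *
plan((500,203,80,-.041,12))"
```

```text
t 8.73 pos [469.9  -6.7  89.2] w 30.2 F [ 1.  -1.2 -1.3] q [-0.06  0.51  0.04  2.06 -0.04  0.57  1.53]
[0.0, 0.004, 0.0, 0.0, 0.0, 0.0, -0.001, 0.016, 0.001, 0.0, 0.0, -0.001, -0.003, 0.033, 0.002, 0.0, 0.0, -0.001, -0.005, 0.055, 0.003, 0.001, -0.001, -0.002, -0.007, 0.079, 0.004, 0.001, -0.001, -0.003, -0.01, 0.105, 0.005, 0.001, -0.001, -0.005, -0.012, 0.132, 0.006, 0.002, -0.001, -0.006, -0.015, 0.156, 0.007, 0.002, -0.002, -0.007, -0.017, 0.178, 0.008, 0.002, -0.002, -0.008, -0.018, 0.195, 0.009, 0.002, -0.002, -0.008, -0.019, 0.207, 0.01, 0.003, -0.002, -0.009, -0.02, 0.211, 0.01, 0.003, -0.002, -0.009] 12
```

Call:
arm_command(
  rows=[0, 0.004, 0, 0, 0, 0, -0.001, 0.016, 0.001, 0, 0, -0.001, -0.003, 0.033, 0.002, 0, 0, -0.001, -0.005, 0.055, 0.003, 0, 0, -0.002, -0.007, 0.079, 0.004, 0, 0, -0.003, -0.01, 0.105, 0.005, 0, 0, -0.005, -0.012, 0.132, 0.006, 0, 0, -0.006, -0.015, 0.156, 0.007, 0, 0, -0.007, -0.017, 0.178, 0.008, 0, 0, -0.008, -0.018, 0.195, 0.009, 0, 0, -0.008, -0.019, 0.207, 0.01, 0.003, -0.002, -0.009, -0.02, 0.211, 0.01, 0.003, -0.002, -0.009],
)

```text
time: 9.73
eef_pos: [499.8, 205.1, 79.1]
orientation: [0.019, 1.0, 0.0, -0.001]
force: [-0.5, -0.2, -1.3]
gripper_width: 30.2
```

```bash
python3 -c "
from h import *
plan((500,203,20,-.041,6),(500,203,5,-.041,4))"
```

```text
t 9.73 pos [499.8 205.1  79.1] w 30.2 F [-0.5 -0.2 -1.3] q [-0.47  0.61  0.07  1.88 -0.06  0.66  1.16]
[0.0, 0.0, 0.004, 0.0, 0.0, 0.0, 0.0, -0.001, 0.015, 0.0, 0.0, 0.001, 0.0, -0.001, 0.03, 0.0, -0.001, 0.001, 0.0, -0.002, 0.044, 0.0, -0.001, 0.002, 0.0, -0.002, 0.055, 0.0, -0.001, 0.002, 0.0, -0.002, 0.059, 0.0, -0.001, 0.002, 0.0, -0.002, 0.061, 0.0, -0.001, 0.002, 0.0, -0.002, 0.067, 0.0, -0.001, 0.002, 0.0, -0.002, 0.072, 0.0, -0.001, 0.002, 0.0, -0.002, 0.074, 0.0, -0.001, 0.002] 10
```

Call:
arm_command(
  rows=[0, 0, 0.004, 0, 0, 0, 0, -0.001, 0.015, 0, 0, 0, 0, -0.001, 0.03, 0, 0, 0.001, 0, -0.002, 0.044, 0, 0, 0.002, 0, -0.002, 0.055, 0, 0, 0.002, 0, -0.002, 0.059, 0, 0, 0.002, 0, -0.002, 0.061, 0, 0, 0.002, 0, -0.002, 0.067, 0, 0, 0.002, 0, -0.002, 0.072, 0, 0, 0.002, 0, -0.002, 0.074, 0, 0, 0.002, 0, -0.002, 0.074, 0, 0, 0.002],
)

```text
time: 10.65
eef_pos: [499.4, 203.0, 4.8]
orientation: [0.02, 1.0, -0.0, -0.001]
force: [0.2, 0.6, -1.7]
gripper_width: 30.0
```

Call:
arm_command(
  rows=[0, 0, 0.001, 0, 0, 0, 0, 0, 0.002, 0, 0, 0, 0, 0, 0.002, 0, 0, 0],
)

```text
time: 10.9
eef_pos: [499.5, 203.1, 2.9]
orientation: [0.02, 1.0, 0.0, -0.001]
force: [0.3, -0.6, -0.5]
gripper_width: 30.0
```

Call:
arm_command(
  rows=[0, 0, 0, 0, 0, 0, 0, 0, 0, 0, 0, 0, 0, 0, 0, 0, 0, 0, 0, 0, 0, 0, 0, 0, 0, 0, 0, 0, 0, 0, 0, 0, 0, 0, 0, 0],
  jaw=0.07,
)

```text
time: 11.4
eef_pos: [499.5, 203.1, 3.0]
orientation: [0.02, 1.0, 0.0, -0.001]
force: [0.3, 0.5, -0.1]
gripper_width: 69.8
```

Call:
arm_command(
  rows=[0, 0, -0.005, 0, 0, 0, 0, 0, -0.015, 0, 0, 0, 0, 0, -0.03, 0, 0, 0, 0, 0, -0.05, 0, 0, 0, 0, 0, -0.08, 0, 0, 0, 0, 0, -0.11, 0, 0, 0, 0, 0, -0.13, 0, 0, 0, 0, 0, -0.14, 0, 0, 0],
)

```text
time: 12.07
eef_pos: [501.5, 203.8, 147.0]
orientation: [0.02, 1.0, 0.001, 0.002]
force: [0.5, -0.4, 0.1]
gripper_width: 70.2
```

```bash
python3 -c "
from h import *
plan((605,-189,120,.045,12))"
```

```text
t 12.07 pos [501.5 203.8 147. ] w 70.2 F [ 0.5 -0.4  0.1] q [-0.48  0.51  0.08  1.82 -0.05  0.81  1.16]
[-0.01, -0.032, 0.002, 0.0, 0.0, -0.007, -0.02, -0.065, 0.004, 0.0, 0.001, -0.014, -0.03, -0.097, 0.007, 0.001, 0.001, -0.021, -0.04, -0.129, 0.009, 0.001, 0.002, -0.029, -0.05, -0.162, 0.011, 0.001, 0.002, -0.036, -0.06, -0.194, 0.013, 0.001, 0.002, -0.043, -0.07, -0.227, 0.015, 0.002, 0.003, -0.05, -0.08, -0.259, 0.018, 0.002, 0.003, -0.057, -0.089, -0.291, 0.02, 0.002, 0.004, -0.064, -0.099, -0.324, 0.022, 0.002, 0.004, -0.071, -0.109, -0.356, 0.024, 0.003, 0.004, -0.078, -0.119, -0.388, 0.026, 0.003, 0.005, -0.086] 12
```

Call:
arm_command(
  rows=[-0.01, -0.032, 0.002, 0, 0, -0.007, -0.02, -0.065, 0.004, 0, 0, -0.014, -0.03, -0.097, 0.007, 0, 0, -0.021, -0.04, -0.129, 0.009, 0, 0, -0.029, -0.05, -0.162, 0.011, 0, 0, -0.036, -0.06, -0.194, 0.013, 0, 0, -0.043, -0.07, -0.227, 0.015, 0, 0, -0.05, -0.08, -0.259, 0.018, 0, 0, -0.057, -0.089, -0.291, 0.02, 0, 0, -0.064, -0.099, -0.324, 0.022, 0, 0, -0.071, -0.109, -0.356, 0.024, 0.003, 0.004, -0.078, -0.119, -0.388, 0.026, 0.003, 0.005, -0.086],
)

```text
time: 13.07
eef_pos: [604.4, -190.1, 120.0]
orientation: [-0.023, 1.0, 0.0, -0.001]
force: [1.7, 1.1, 0.7]
gripper_width: 70.1
```

```bash
python3 -c "
from h import *
plan((605,-189,30,.045,6),(605,-189,-22,.045,6))
cv2.imwrite('pics/top2.png',cv2.resize(bot.capture('top')[160:330,150:420],None,fx=2.9,fy=2.9,interpolation=cv2.INTER_CUBIC))"
```

```text
t 13.07 pos [ 604.4 -190.1  120. ] w 70.1 F [1.7 1.1 0.7] q [ 0.25  0.67  0.04  1.57 -0.03  0.9   1.92]
[0.0, 0.0, 0.007, 0.0, 0.0, 0.0, 0.0, 0.0, 0.023, 0.0, 0.0, 0.0, 0.0, 0.001, 0.045, 0.0, -0.001, 0.0, -0.001, 0.001, 0.067, 0.0, -0.001, 0.001, -0.001, 0.001, 0.083, 0.0, -0.001, 0.001, -0.001, 0.001, 0.09, 0.0, -0.002, 0.001, -0.001, 0.001, 0.094, 0.0, -0.002, 0.001, -0.001, 0.001, 0.103, 0.0, -0.002, 0.001, -0.001, 0.001, 0.116, 0.0, -0.002, 0.001, -0.001, 0.001, 0.128, 0.0, -0.002, 0.001, -0.001, 0.001, 0.138, 0.0, -0.002, 0.001, -0.001, 0.001, 0.142, 0.0, -0.002, 0.001] 12
```

View pics/top2.png

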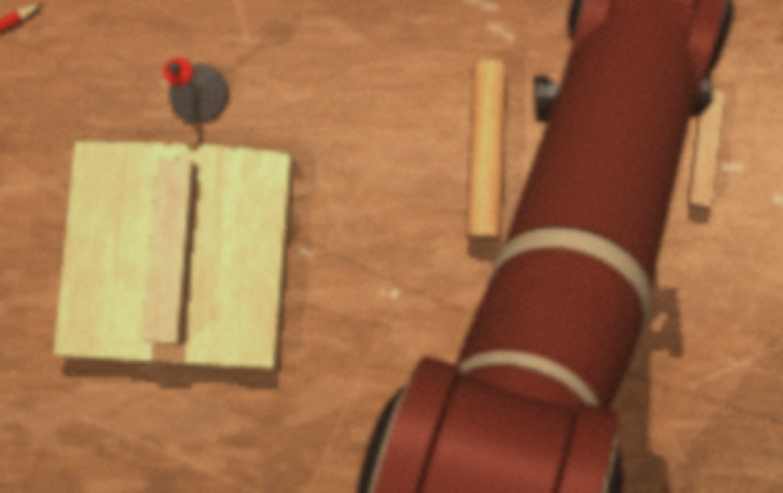

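The first bar lies flat near the board's middle (crop about (168,248)). Next I pick the second bar.

Call:
arm_command(
  rows=[0, 0, 0.007, 0, 0, 0, 0, 0, 0.023, 0, 0, 0, 0, 0.001, 0.045, 0, 0, 0, -0.001, 0.001, 0.067, 0, 0, 0, -0.001, 0.001, 0.083, 0, 0, 0, -0.001, 0.001, 0.09, 0, 0, 0, -0.001, 0.001, 0.094, 0, -0.001, 0, -0.001, 0.001, 0.103, 0, -0.001, 0, -0.001, 0.001, 0.116, 0, -0.001, 0, -0.001, 0.001, 0.128, 0, -0.001, 0, -0.001, 0.001, 0.138, 0, -0.001, 0, -0.001, 0.001, 0.142, 0, -0.001, 0],
)

```text
time: 14.12
eef_pos: [604.5, -201.1, -24.5]
orientation: [-0.018, 1.0, -0.004, -0.001]
force: [0.3, 0.3, -0.3]
gripper_width: 69.9
```

Call:
arm_command(
  rows=[0, 0, 0, 0, 0, 0, 0, 0, 0, 0, 0, 0, 0, 0, 0, 0, 0, 0, 0, 0, 0, 0, 0, 0, 0, 0, 0, 0, 0, 0, 0, 0, 0, 0, 0, 0, 0, 0, 0, 0, 0, 0, 0, 0, 0, 0, 0, 0],
  jaw=0.0,
  grip_force=50,
)

```text
time: 14.78
eef_pos: [605.0, -201.4, -23.8]
orientation: [-0.018, 1.0, -0.004, -0.0]
force: [-1.1, -1.2, 3.3]
gripper_width: 30.1
```

```bash
python3 -c "
from h import *
w=np.array([at('top',((u+.5)/2.9-.5+150,(v+.5)/2.9-.5+160),57) for u,v in [(158,153),(190,157),(181,343),(144,341)]])
ax=(w[0]+w[1]-w[2]-w[3])/2;print(w.mean(0),np.arctan2(ax[1],ax[0]),np.linalg.norm(ax))
plan((604,-189,115,.045,12))"
```

```text
[500.70523338 201.06357192] -0.019444152617104728 168.42001042466782
t 14.78 pos [ 605.  -201.4  -23.8] w 30.1 F [-1.1 -1.2  3.3] q [ 0.26  0.87  0.04  1.65 -0.03  0.62  1.92]
[0.0, 0.0, -0.003, 0.0, 0.0, 0.0, 0.0, 0.001, -0.01, -0.001, 0.0, -0.001, 0.0, 0.002, -0.022, -0.001, 0.0, -0.001, 0.0, 0.003, -0.036, -0.002, 0.0, -0.002, 0.0, 0.004, -0.052, -0.003, 0.0, -0.003, 0.0, 0.006, -0.069, -0.004, 0.0, -0.005, 0.0, 0.007, -0.087, -0.006, 0.0, -0.006, 0.0, 0.008, -0.103, -0.007, 0.0, -0.007, 0.001, 0.009, -0.117, -0.007, 0.0, -0.008, 0.001, 0.01, -0.129, -0.008, -0.001, -0.009, 0.001, 0.011, -0.136, -0.009, -0.001, -0.009, 0.001, 0.011, -0.139, -0.009, -0.001, -0.009] 12
```

Call:
arm_command(
  rows=[0, 0, -0.003, 0, 0, 0, 0, 0, -0.01, 0, 0, 0, 0, 0, -0.022, 0, 0, 0, 0, 0, -0.036, 0, 0, 0, 0, 0, -0.052, 0, 0, 0, 0, 0, -0.069, 0, 0, 0, 0, 0, -0.087, 0, 0, 0, 0, 0, -0.103, 0, 0, 0, 0, 0, -0.117, 0, 0, 0, 0, 0, -0.129, 0, 0, 0, 0, 0, -0.139, 0, 0, 0, 0, 0, -0.139, 0, 0, 0],
)

```text
time: 15.78
eef_pos: [606.6, -200.7, 118.1]
orientation: [-0.018, 1.0, -0.005, 0.002]
force: [0.3, -0.8, -0.2]
gripper_width: 30.0
```

Run:
```python
from h import *
plan()
w=bot.capture("wrist");t=bot.capture("top");s=bot.capture("scene")
cv2.imwrite("pics/c4.png",np.hstack([cv2.resize(w,(400,300)),cv2.resize(s[180:420,160:480],(400,300))]))
```

```text
t 15.78 pos [ 606.6 -200.7  118.1] w 30.0 F [ 0.3 -0.8 -0.2] q [ 0.25  0.68  0.05  1.57 -0.03  0.89  1.91]
[] 0
```

View pics/c4.png

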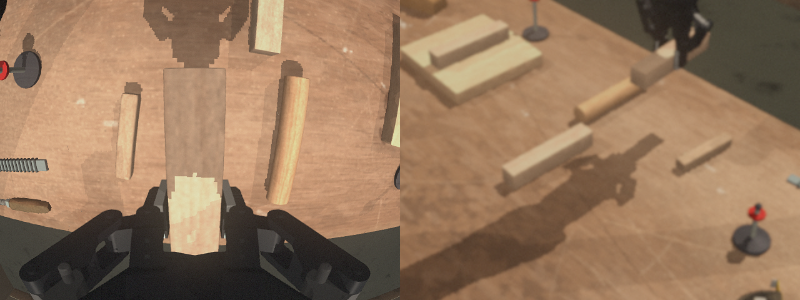

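Run:
```python
from h import *
plan((540,10,120,-.03,12))
print("dowel",wat((472,124),20),wat((446,324),20),"expect end 520..685 mid -82.6")
print("gaugeA foot",wat((43,112),5),"expect 505,-452")
print("stick", wat((206,152),20),wat((200,285),20))
k=3.8
for u,v in((766,80),(748,232)): print("stick top",at("top",((u-399)/k+300,v/k+170),20))
for u,v in((471,40),(463,270)): print("dowel top",at("top",((u-399)/k+300,v/k+170),20))
```

```text
t 15.93 pos [ 604.4 -200.   114.5] w 30.2 F [-0.8 -0.4 -1. ] q [ 0.25  0.68  0.05  1.57 -0.03  0.89  1.91]
[0.001, 0.004, 0.0, 0.0, 0.0, 0.001, 0.004, 0.016, -0.001, -0.001, 0.0, 0.005, 0.009, 0.033, -0.001, -0.001, 0.0, 0.01, 0.015, 0.055, -0.002, -0.002, 0.0, 0.017, 0.021, 0.08, -0.003, -0.003, -0.001, 0.025, 0.028, 0.106, -0.004, -0.004, -0.001, 0.033, 0.036, 0.132, -0.004, -0.005, -0.001, 0.041, 0.042, 0.157, -0.005, -0.006, -0.001, 0.049, 0.048, 0.179, -0.006, -0.007, -0.001, 0.055, 0.053, 0.196, -0.007, -0.008, -0.002, 0.061, 0.056, 0.208, -0.007, -0.008, -0.002, 0.064, 0.057, 0.212, -0.007, -0.008, -0.002, 0.066] 12
dowel [517.55088283 -84.51624711] [681.53419108 -83.43613611] expect end 520..685 mid -82.6
gaugeA foot [ 506.06789864 -443.96614885] expect 505,-452
stick [ 548.05320474 -278.63420687] [ 652.42905597 -287.59406333]
stick top [ 657.12699717 -296.60476689]
stick top [ 547.1943777  -282.62343929]
dowel top [684.43398123 -85.36297826]
dowel top [518.2938535 -81.455162 ]
```

Call:
arm_command(
  rows=[0.001, 0.004, 0, 0, 0, 0.001, 0.004, 0.016, -0.001, -0.001, 0, 0.005, 0.009, 0.033, -0.001, -0.001, 0, 0.01, 0.015, 0.055, -0.002, -0.002, 0, 0.017, 0.021, 0.08, -0.003, -0.003, 0, 0.025, 0.028, 0.106, -0.004, -0.004, 0, 0.033, 0.036, 0.132, -0.004, -0.005, 0, 0.041, 0.042, 0.157, -0.005, -0.006, 0, 0.049, 0.048, 0.179, -0.006, -0.007, 0, 0.055, 0.053, 0.196, -0.007, -0.008, 0, 0.061, 0.056, 0.208, -0.007, -0.008, 0, 0.064, 0.057, 0.212, -0.007, -0.008, 0, 0.066],
)

```text
time: 16.93
eef_pos: [538.6, 13.7, 119.5]
orientation: [0.013, 1.0, 0.001, -0.002]
force: [-0.1, 1.0, -1.1]
gripper_width: 30.3
```

```bash
python3 -c "
from h import *
plan((501,202,110,-.03,12))"
```

```text
t 16.93 pos [538.6  13.7 119.5] w 30.3 F [-0.1  1.  -1.1] q [-0.11  0.55  0.07  1.85 -0.06  0.75  1.54]
[0.001, 0.004, 0.0, 0.0, 0.0, 0.0, 0.003, 0.014, 0.001, 0.0, 0.0, 0.0, 0.007, 0.029, 0.002, 0.0, -0.001, 0.001, 0.011, 0.049, 0.003, 0.0, -0.001, 0.001, 0.016, 0.07, 0.004, 0.001, -0.001, 0.002, 0.021, 0.094, 0.005, 0.001, -0.002, 0.002, 0.026, 0.117, 0.006, 0.001, -0.002, 0.003, 0.031, 0.139, 0.007, 0.001, -0.003, 0.003, 0.036, 0.158, 0.008, 0.001, -0.003, 0.004, 0.039, 0.173, 0.009, 0.001, -0.003, 0.004, 0.042, 0.184, 0.01, 0.001, -0.003, 0.004, 0.042, 0.187, 0.01, 0.001, -0.003, 0.004] 12
```

Call:
arm_command(
  rows=[0.001, 0.004, 0, 0, 0, 0, 0.003, 0.014, 0.001, 0, 0, 0, 0.007, 0.029, 0.002, 0, 0, 0.001, 0.011, 0.049, 0.003, 0, 0, 0.001, 0.016, 0.07, 0.004, 0, 0, 0.002, 0.021, 0.094, 0.005, 0, 0, 0.002, 0.026, 0.117, 0.006, 0, 0, 0.003, 0.031, 0.139, 0.007, 0, 0, 0.003, 0.036, 0.158, 0.008, 0, -0.001, 0.004, 0.039, 0.173, 0.009, 0.001, -0.002, 0.004, 0.042, 0.184, 0.01, 0.001, -0.003, 0.004, 0.042, 0.187, 0.01, 0.001, -0.003, 0.004],
)

```text
time: 17.93
eef_pos: [500.5, 204.1, 109.5]
orientation: [0.014, 1.0, 0.001, -0.001]
force: [-0.5, 0.4, -0.1]
gripper_width: 30.4
```

Run:
```python
from h import *
plan((501,202,70,-.03,6),(501,202,45,-.03,5))
w=bot.capture("wrist")
cv2.imwrite("pics/w5.png",w)
P=bot.camera_params("wrist")
for c in ((401,204,57),(420,201,57)): print(wproj(c))
```

```text
t 17.93 pos [500.5 204.1 109.5] w 30.4 F [-0.5  0.4 -0.1] q [-0.48  0.56  0.08  1.86 -0.07  0.73  1.19]
[0.0, 0.0, 0.003, 0.0, 0.0, 0.0, 0.0, -0.001, 0.01, 0.0, 0.0, 0.001, 0.0, -0.001, 0.02, 0.001, -0.001, 0.001, 0.0, -0.002, 0.029, 0.001, -0.001, 0.002, -0.001, -0.002, 0.037, 0.001, -0.001, 0.003, -0.001, -0.002, 0.04, 0.001, -0.001, 0.003, -0.001, -0.002, 0.042, 0.001, -0.001, 0.003, -0.001, -0.002, 0.048, 0.001, -0.001, 0.003, -0.001, -0.002, 0.056, 0.001, -0.001, 0.003, -0.001, -0.002, 0.062, 0.001, -0.001, 0.003, -0.001, -0.002, 0.065, 0.001, -0.001, 0.003] 11
[307.35186257  84.62255042]
[303.14449235 116.43219774]
```

View pics/w5.png

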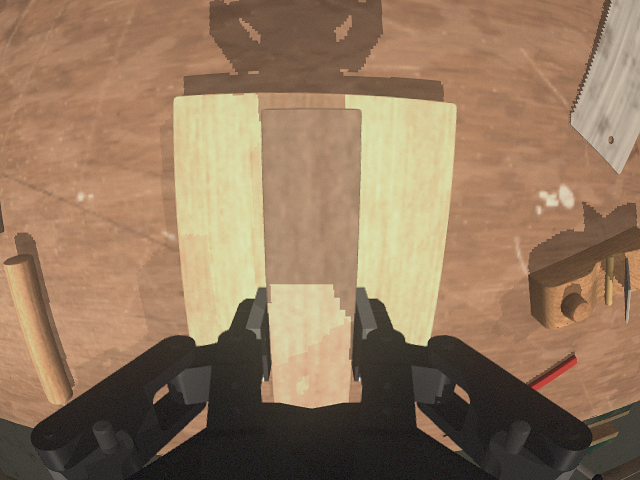

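The held bar is straight and centred over the board: bar at columns 262–361, board at 174–456, and the first bar is hidden beneath it. Lowering now.

Call:
arm_command(
  rows=[0, 0, 0.003, 0, 0, 0, 0, -0.001, 0.01, 0, 0, 0, 0, -0.001, 0.02, 0, 0, 0.001, 0, -0.002, 0.029, 0, 0, 0.002, 0, -0.002, 0.037, 0, 0, 0.003, 0, -0.002, 0.044, 0, 0, 0.003, 0, -0.002, 0.054, 0, 0, 0.003, 0, -0.002, 0.062, 0, 0, 0.003, 0, -0.002, 0.069, 0, 0, 0.003, 0, -0.002, 0.072, 0, 0, 0.003, 0, -0.002, 0.072, 0, 0, 0.003, 0, -0.002, 0.072, 0, 0, 0.003],
)

```text
time: 18.98
eef_pos: [501.0, 201.3, 37.6]
orientation: [0.015, 1.0, 0.0, -0.0]
force: [-0.0, 0.1, -0.7]
gripper_width: 30.2
```

```bash
python3 -c "
from h import *
plan((501,202,34,-.03,4))"
```

```text
t 18.98 pos [501.  201.3  37.6] w 30.2 F [-0.   0.1 -0.7] q [-0.47  0.67  0.07  1.91 -0.08  0.56  1.2 ]
[0.0, 0.0, 0.001, 0.0, 0.0, 0.0, 0.0, 0.0, 0.002, 0.0, 0.0, 0.0, 0.0, 0.001, 0.003, 0.001, -0.001, -0.001, 0.0, 0.001, 0.004, 0.001, -0.001, -0.001] 4
```

Call:
arm_command(
  rows=[0, 0, 0.001, 0, 0, 0, 0, 0, 0.002, 0, 0, 0, 0, 0, 0.003, 0, 0, 0, 0, 0, 0.004, 0, 0, 0, 0, 0, 0.004, 0, 0, 0],
)

```text
time: 19.4
eef_pos: [501.0, 201.4, 33.5]
orientation: [0.015, 1.0, 0.0, -0.0]
force: [0.5, 0.8, 0.0]
gripper_width: 30.2
```

Call:
arm_command(
  rows=[0, 0, 0, 0, 0, 0, 0, 0, 0, 0, 0, 0, 0, 0, 0, 0, 0, 0, 0, 0, 0, 0, 0, 0, 0, 0, 0, 0, 0, 0, 0, 0, 0, 0, 0, 0],
  jaw=0.07,
)

```text
time: 19.9
eef_pos: [501.0, 201.4, 33.6]
orientation: [0.015, 1.0, 0.0, -0.0]
force: [-0.6, -0.4, 0.0]
gripper_width: 70.0
```

Call:
arm_command(
  rows=[0, 0, -0.005, 0, 0, 0, 0, 0, -0.015, 0, 0, 0, 0, 0, -0.03, 0, 0, 0, 0, 0, -0.05, 0, 0, 0, 0, 0, -0.08, 0, 0, 0, 0, 0, -0.11, 0, 0, 0, 0, 0, -0.13, 0, 0, 0, 0, 0, -0.13, 0, 0, 0],
)

```text
time: 20.57
eef_pos: [504.4, 202.4, 169.3]
orientation: [0.015, 1.0, 0.003, 0.005]
force: [0.5, 0.7, 1.3]
gripper_width: 70.0
```

```bash
python3 -c "
from h import *
plan((530,0,180,-.03,8))"
```

```text
t 20.57 pos [504.4 202.4 169.3] w 70.0 F [0.5 0.7 1.3] q [-0.49  0.48  0.1   1.79 -0.06  0.86  1.18]
[-0.001, -0.009, 0.0, 0.0, 0.0, 0.0, -0.005, -0.031, -0.002, 0.001, 0.001, 0.0, -0.01, -0.064, -0.004, 0.002, 0.003, 0.0, -0.016, -0.101, -0.006, 0.003, 0.005, 0.0, -0.022, -0.138, -0.008, 0.004, 0.007, -0.001, -0.027, -0.17, -0.01, 0.005, 0.008, -0.001, -0.031, -0.193, -0.011, 0.006, 0.009, -0.001, -0.032, -0.201, -0.012, 0.006, 0.01, -0.001] 8
```

Call:
arm_command(
  rows=[-0.001, -0.009, 0, 0, 0, 0, -0.005, -0.031, -0.002, 0, 0, 0, -0.01, -0.064, -0.004, 0.002, 0.003, 0, -0.016, -0.101, -0.006, 0.003, 0.005, 0, -0.022, -0.138, -0.008, 0.004, 0.007, 0, -0.027, -0.17, -0.01, 0.005, 0.008, 0, -0.031, -0.193, -0.011, 0.006, 0.009, 0, -0.032, -0.201, -0.012, 0.006, 0.01, 0, -0.032, -0.201, -0.012, 0.006, 0.01, 0, -0.032, -0.201, -0.012, 0.006, 0.01, 0],
)

```text
time: 21.4
eef_pos: [529.5, 1.2, 180.0]
orientation: [0.015, 1.0, 0.0, -0.001]
force: [0.5, 1.1, -0.1]
gripper_width: 70.1
```

Run:
```python
from h import *
t=bot.capture("top");s=bot.capture("scene")
cv2.imwrite("pics/c6.png",np.hstack([cv2.resize(t[160:310,160:260],(400,600),interpolation=cv2.INTER_CUBIC),cv2.resize(s[150:300,140:240+0],(400,600),interpolation=cv2.INTER_CUBIC)]))
cv2.imwrite("pics/s6.png",s)
```

```text
(no output)
```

View pics/c6.png

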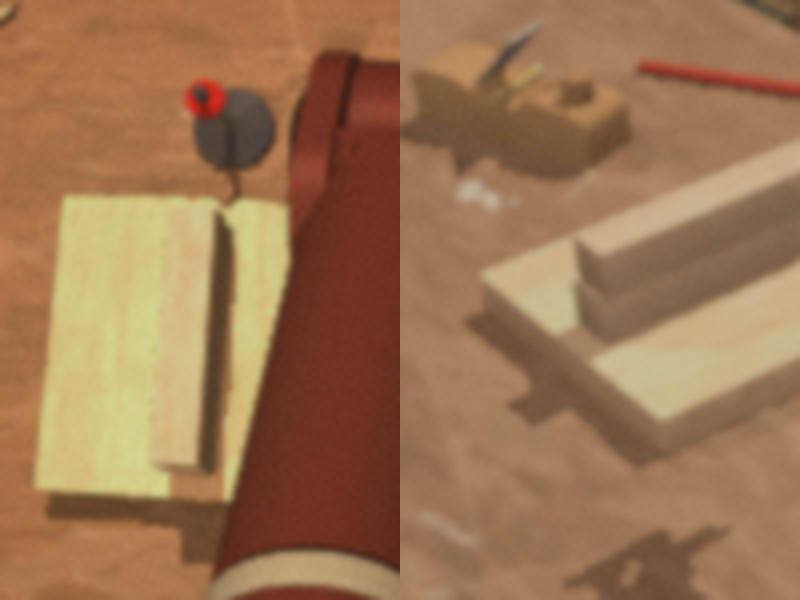

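```bash
python3 -c "
from h import *
w=np.array([at('top',(u/4+160,v/4+160),88) for u,v in [(165,203),(215,208),(196,468),(152,466)]]);print(w.mean(0),'board 499 203.5')
s=bot.state();print(s['time'],s['eef_pos'],s['force'],abs(s['dq']).max())
bot.job_done()"
```

```text
[500.53868367 199.1636955 ] board 499 203.5
21.5 [529.60907984   2.97990108 180.1011198 ] [-0.55295129 -0.05849188 -1.18368332] 0.010114781825506647
the job is handed in; nothing more can be done
```

I stacked two bars flat on the middle of the board and handed the job in at about 21.5 s. The gauge next to the board is the taller one, with its ring at 88 mm. The board is 26 mm thick and the two bars add 62 mm, so the top should be level with the ring. The third bar, the dowel and the stick were not used.

**Last checks:**
- **Position:** the top bar measured at about (500.5, 199) mm, against the board centre at (499, 203.5) mm. The lower bar measured at about (501, 201) mm. Both are about 5 mm or less from the centre, well inside the 40 mm limit.
- **Lying flat:** the last picture shows both bars flat, one on the other, and the arm clear of them. I worked out the top height from the bar sizes and did not measure it separately.

**What disagreed:**
- **Tool height:** the first grasp closed on nothing. The pictures showed the fingertips about 28 mm higher than the reported tool position. Gripping at a reported height of about -24 mm then worked for both bars.
- **Second bar:** during the descent the reported position moved 12 mm sideways, and I did not find out why. The wrist picture still showed the bar held straight and centred over the board before I lowered it.

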